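# Unfold the sharpening rest and lay the whetstone on it

### The arm

A 7-joint arm with a two-finger parallel gripper is mounted at the origin on a cart in front of the work surface, level with it; the furniture and walls round the work are solid. World frame = base frame: x ahead of the robot, y to its left, z up, the work surface at z = 0. Lengths are in m, angles in rad, forces in N, time in s.
With the tool pointing down it reaches from about 0.425 to 0.95 m from the base axis. Payload 4.7 kg.
Tool frame: the origin (TCP) lies between the finger pads; the fingertips stand 25 mm ahead of it and the grasp point (between the pads) lies 6 mm ahead of it; z points along the fingers, y is the line along which they close (so a half turn about z gives the same grasp; the last joint's range is limited). The gripper opens to 85 mm and grips with 20 to 120 N. Pads are 22 mm wide; open, the fingers measure 114 mm over their backs; the gripper's body (76 mm by 85 mm) begins 54 mm behind the grasp point. The pads swing forward as they close: fully open they stand 13 mm farther back than shut.
Start: joints at [1.174, 0.469, -0.049, 1.532, 0.024, 1.141, -0.082], TCP at [0.243, -0.63, 0.256] pointing down, gripper open.
Joint ranges: [-2.59, 2.59], [-0.33, 1.99], [-1.39, 1.29], [0.1, 2.45], [-1.04, 4.18], [0.21, 1.99], [-2.66, 2.66]. Speed limits (rad/s): [2.57, 2.57, 3.14, 3.14, 3.14, 3.14, 3.14].

### API

Orientations are given as a 3x3 rotation matrix whose columns are the frame's x, y, z axes.
In Python, from rig import * gives the robot as it stands. Calls block until the motion is done:
- movep(position, orientation): joint-space move of the TCP to a pose.
- move_l(position, attitude=None, feed=0.15, until_force=None): straight line of the TCP; attitude=None keeps the orientation; feed is the mean speed in m/s. With until_force (N) it stops when the force on the tool has changed by that much, and returns True; else False.
- move_joints(angles): joint-space move.
- command_gripper(opening, newtons=None): finger opening in m; newtons is the grip in N (None keeps the last); returns when the fingers have stopped.
- sleep(seconds).
- inverse_kinematics(position, orientation): joint angles nearest the present ones, or None.
- sense(): the state.
- camera(name): name is "scene" or "top" or "wrist"; returns (picture, depth): 384x512x3 uint8, red, green, blue; 384x512 float32, m along the optical axis (not along the pixel's ray), 0 where there is no reading.
- camera_params(name): a dict with "K" (3x3 intrinsics, pixels), "position" and "rotation" of the camera in the world; the wrist camera has in their place "tool_from_camera" (4x4, takes a point from camera to tool coordinates, whose origin is the TCP and whose axes are the flange's). Camera axes: x right, y down, z forward; pixel columns grow to the right and rows downward; lengths in m; the calibration is good to about 2 mm. A picture is of the moment at which its call begins: read the wrist's pose just before it. camera_params takes no time and is no camera call.
A pose or a line that the arm cannot do raises Unreachable and nothing moves.
- finish_job(): hands the job in; it is judged then, once.
The state is a dict: "time_s": time; "joint_pos": joint angles; "qd": joint speeds; "joint_efforts": joint torques, N m; "position": TCP position; "tcp_rot": TCP orientation; "wrist_force": force on the tool from outside, world axes, zero at the start; "ft_torque": the same for the moment, N m; "finger_gap": finger opening in m; "gripper_force": force on a finger pad.
Only numpy, scipy, OpenCV 4.12 (cv2) and the standard library are available. Lean on these libraries where they do the work, as an engineer would, in place of code of your own. Each camera call takes 0.05 s, during which the arm holds its last target. There are 200 camera calls.

### The job

Set up the sharpening rest: take the folded board by its cross-bar, swing it up past vertical and lower it gently all the way onto its props, never letting it fall. Then take the loose grey whetstone that lies beside the rest (not the one at the far right edge of the bench) and lay it down, without dropping it, flat, straight and lengthways along the middle of the sloping board, with one end against the lip at the bottom. Leave the other things on the bench where they are.

Things in the scene. Friction and masses are not known exactly. Their poses are not given: they have to be found in the camera images.
- board (a joint): Angle (rad) of the rest's hinged board: 0 = folded, leaning 20 deg from vertical to the robot side; 0.35 = vertical; 1.396 = stop: on its props on the far side, sloping 30 deg up from horizontal away from the robot. Starts at 0 to 0.2. Hinge friction (0.11 N m) holds the 0.3 kg board where left within about 20 deg of vertical; farther over, it falls.
- rest_base: Fixed dark wooden base of the rest, 215 x 150 mm, from 45 mm on the robot side of the hinge to 170 mm beyond. Origin on the table below the hinge; x away from the robot, y along the hinge, yaw within 0.25 rad. Two steel stops 14 mm wide, at y = +-58 mm, stand 72 mm high, 10 to 36 mm on the robot side of the hinge. The two props under the lowered board are up to 90 mm high.
- board_hinge (a point): Middle of the hinge axis, 32 mm above the table. The frame turns with the board: y = hinge axis, x = along the board to its free end, z = out of its black rubber working face (which looks to the robot when folded, up when lowered). The board turns about +y as the joint value grows. Wooden board, 150 long from 10 to 160 mm off the axis, 140 wide, 14 thick.
- board_bar (a point): Middle of the round steel cross-bar at the board's free end, 200 mm from the hinge axis and 2 mm to the working-face side. Bar 12 mm in diameter, along y, free over 98 mm between its two side arms; 34 mm is open between it and the board's edge. It can turn between the fingers. Same axes as board_hinge.
- board_seat (a point): Where the middle of the whetstone's underside belongs when its end touches the lip: on the working face, 86 mm from the hinge axis along x, 10 mm along z, mid-width. Same axes as board_hinge. The aluminium lip is 90 mm wide, 12 mm above the face; its stop face is 70 mm from this point, towards the hinge. The face is grippy: the stone does not slide down by itself.
- whetstone: Grey whetstone, 50 x 140 x 22 mm, 0.29 to 0.43 kg. Origin at the centre of its underside; y along its 140 mm length, z up. Starts flat on the table, left or right of the rest, in one of the three places it shares with the sanding block and the tray. (A like grey stone near the right edge of the table is fixed: ignore it.)
- sand_block: Bystander: brown wooden sanding block, 46 x 92 x 32 mm, origin at the centre of its underside, y along its length.
- nail_tray: Bystander: cream card tray of tacks, 66 x 105 x 38 mm, origin at the centre of its underside, y along its length.
- polish_tin: Bystander: round red polish tin, diameter 70, 24 mm high, origin at the centre of its underside.
Things that resemble listed ones, but are neither listed nor needed, are in the scene too. Of the things shaped like the whetstone, the grey one is meant.

How it is judged:
By the outcome, as a careful person would: the job done as asked, in the order asked, and still so for the second after the job is handed in, with the robot touching nothing.
It also fails if it takes over 54 s, if anything falls off the work surface, if the arm or the gripper's body presses on something with over 40 N, if the wrist force passes 120 N, or if a joint passes its speed limit or range.

## Working session

There is one attempt and no reset: what is moved stays moved. The work goes in short steps, each a Python script; the robot and the scene stay as the last script left them, time stands still between calls to the robot, and variables do not carry over. Pictures are saved under pics/ and viewed, at most 10 in all, crops included, and the job is handed in when it is done.

```bash
ls; mkdir -p pics
python3 - <<'E'
from rig import *
import cv2,numpy as np
for n in ("top","scene"):
    p,d=camera(n); np.savez(f"{n}.npz",p=p,d=d); cv2.imwrite(f"pics/{n}.png",cv2.resize(p[:,:,::-1],(768,576)) )
    c=camera_params(n); print(n,c)
print(sense())
E
```

```text
pics
top {'K': array([[436.26253726,   0.        , 261.03291742],
       [  0.        , 436.26253726, 193.38889415],
       [  0.        ,   0.        ,   1.        ]]), 'position': array([0.43962604, 0.01792335, 1.47470616]), 'rotation': array([[-0.02503239, -0.98903696,  0.14553101],
       [-0.99961123,  0.02297578, -0.01579569],
       [ 0.01227883, -0.14586983, -0.98922759]])}
scene {'K': array([[405.65022549,   0.        , 258.53198843],
       [  0.        , 405.65022549, 188.32286696],
       [  0.        ,   0.        ,   1.        ]]), 'position': array([-0.05224354,  0.49312821,  0.96740175]), 'rotation': array([[-0.61434888, -0.5476854 ,  0.5679931 ],
       [-0.78889488,  0.43989928, -0.4291078 ],
       [-0.01484368, -0.71170874, -0.70231783]])}
{'time_s': 0.1, 'joint_pos': array([ 1.17408338,  0.46938873, -0.04862309,  1.53356315,  0.024088  ,
        1.14099302, -0.08225426]), 'qd': array([ 0.00036968, -0.00141056,  0.00034777, -0.00281724, -0.00105707,
       -0.0018865 ,  0.00064886]), 'joint_efforts': array([-2.29048140e-06, -5.11516285e+01, -4.73131088e-02, -2.38391125e+01,
        1.07685366e-02,  4.32083791e-03, -3.71698661e-05]), 'position': array([ 0.24257606, -0.62939787,  0.25535235]), 'tcp_rot': array([[ 9.33081949e-01,  3.59663213e-01, -6.70017188e-04],
       [ 3.59663835e-01, -9.33080517e-01,  1.63539742e-03],
       [-3.69876921e-05, -1.76694077e-03, -9.99998438e-01]]), 'wrist_force': array([-0.98812736,  0.08497733,  0.43719977]), 'ft_torque': array([ 0.00168663, -0.0304408 ,  0.00197847]), 'gripper_force': 0.0, 'finger_gap': 0.08548283989054861}
```

View pics/top.png

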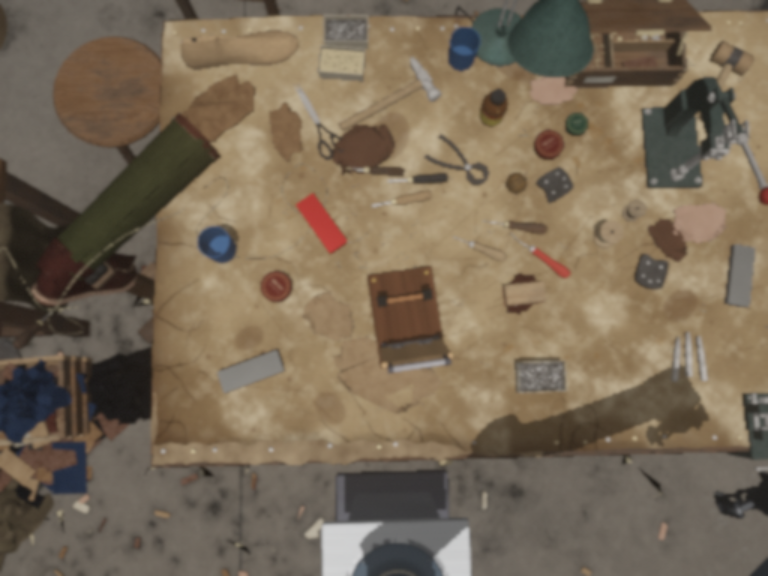

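View pics/scene.png

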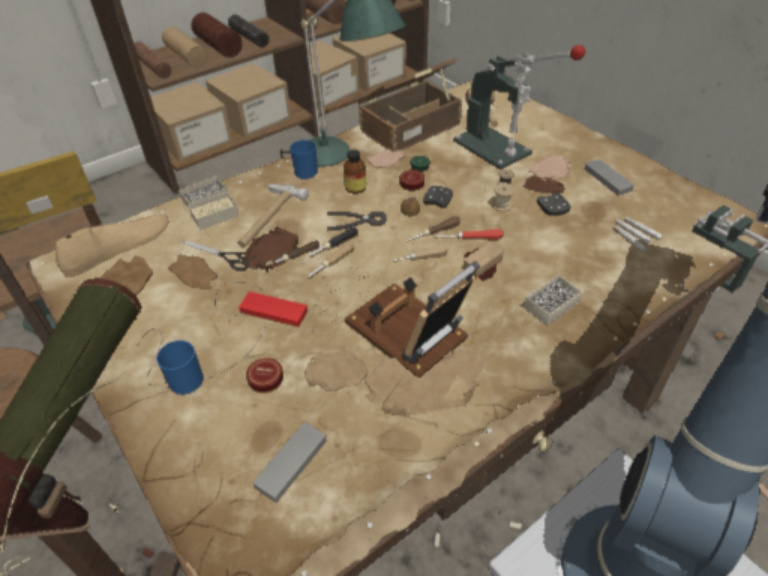

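Candidates (768x576 top picture): the grey stone at (251,371), left of the rest; a red stone at (321,223), wrong colour; a grey stone at (740,275), the fixed one at the right edge. I choose (251,371). The rest is at (408,318), folded, with its bar towards the robot around (418,362).

```bash
cat > h.py <<'E'
import numpy as np,cv2
def cloud(d,K,R,t):
    v,u=np.indices(d.shape); P=np.stack([(u-K[0,2])/K[0,0]*d,(v-K[1,2])/K[1,1]*d,d],-1)
    W=P@np.asarray(R).T+t; W[d==0]=np.nan; return W
def rect(xy):
    (c,s,a)=cv2.minAreaRect(xy.astype(np.float32)*1000)
    return np.array(c)/1000,s,a
E
python3 - <<'E'
from rig import *
from h import *
C={}
for n in ("top","scene"):
    f=np.load(n+".npz"); c=camera_params(n); C[n]=(f['p'],cloud(f['d'],c['K'],c['rotation'],c['position']))
p,W=C["top"]
print("stone px",W[247,167],"base",W[200,270],"bar?",W[242,279])
for n in C:
    p,W=C[n]; x,y,z=np.moveaxis(W,-1,0); 
    s=W[[247,167][0],167] if n=="top" else W[307,194]
    m=(np.hypot(x-s[0],y-s[1])<.11)&(z>.012)&(z<.05); print(n,"stone",m.sum(),np.nanmedian(z[m]),rect(W[m][:,:2]))
    b=C["top"][1][210,270]
    m=(np.hypot(x-b[0],y-b[1])<.2)&(z>.010)
    print(n,"rest hist",np.histogram(z[m],np.arange(0.01,.27,.01))[0])
    m2=m&(z<.035); print(rect(W[m2][:,:2]))
    m3=m&(z>.19); print("high",m3.sum(),W[m3].mean(0),rect(W[m3][:,:2]), W[m3][:,2].max())
    sc=W[m3]; q=np.argsort(sc[:,1]); print(sc[q[::max(1,len(q)//8)]].round(3))
a=C["top"][0][165:275,130:320,::-1]; b=C["scene"][0][155:345,150:340,::-1]
cv2.imwrite("pics/crop.png",np.hstack([cv2.resize(a,(400,400*110//190*1)).copy() if 0 else cv2.copyMakeBorder(cv2.resize(a,(400,232)),0,168,0,0,0),cv2.resize(b,(400,400))]))
E
```

```text
stone px [0.48184568 0.30883532 0.02392509] base [ 0.62574878 -0.03359818  0.055925  ] bar? [ 0.48214943 -0.04953265  0.22862072]
top stone 658 0.02152367373146269 (array([0.48107062, 0.30932584]), (50.31243133544922, 140.54705810546875), 19.515056610107422)
top rest hist [1838  493   46   33   93   45   57  100   34   34   32   29   35   32
   37   36   36  145   19    6    0  105   79    0    0]
(array([0.57786792, 0.00093579]), (333.37835693359375, 324.7709045410156), 53.739707946777344)
high 209 [ 0.47979366 -0.04959263  0.22561725] (array([ 0.48284787, -0.04828799]), (24.01348876953125, 134.02516174316406), 7.087856769561768) 0.23818158743532725
[[ 0.499 -0.114  0.191]
 [ 0.486 -0.1    0.234]
 [ 0.478 -0.083  0.232]
 [ 0.476 -0.067  0.225]
 [ 0.477 -0.049  0.226]
 [ 0.471 -0.032  0.224]
 [ 0.474 -0.015  0.23 ]
 [ 0.466 -0.001  0.229]
 [ 0.479  0.019  0.19 ]]
scene stone 1030 0.021787225791445375 (array([0.47986719, 0.31042276]), (51.467281341552734, 139.5796661376953), 19.87281608581543)
scene rest hist [1786  324   86  183  156   96   89  117   47   41   53   44   48   48
   49   52   51  189   20   20    8  109   91    0    0]
(array([0.54422504, 0.00619621]), (303.5869140625, 251.50479125976562), 6.349941730499268)
high 248 [ 0.47698519 -0.04572124  0.22380617] (array([ 0.47974863, -0.05015179]), (19.900850296020508, 124.197265625), 6.406519889831543) 0.23610695525352876
[[ 0.481 -0.113  0.226]
 [ 0.486 -0.101  0.21 ]
 [ 0.478 -0.087  0.232]
 [ 0.486 -0.066  0.227]
 [ 0.475 -0.043  0.228]
 [ 0.476 -0.023  0.229]
 [ 0.473 -0.     0.234]
 [ 0.474  0.008  0.199]]
```

View pics/crop.png

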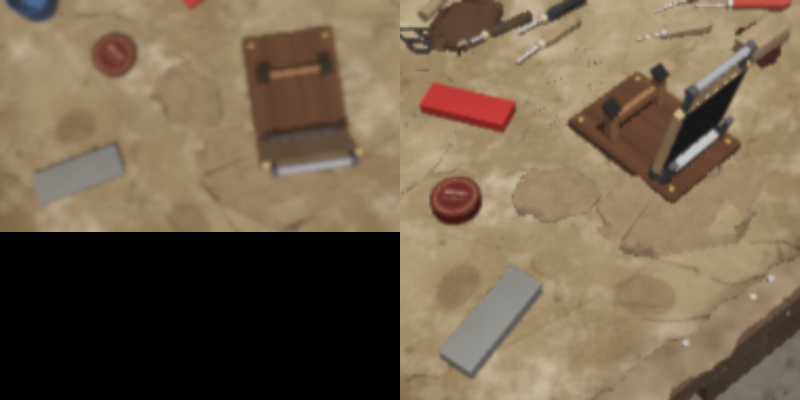

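Run:
```python
from rig import *
from h import *
for n in ("top","scene"):
    f=np.load(n+".npz"); c=camera_params(n); W=cloud(f['d'],c['K'],c['rotation'],c['position'])
    x,y,z=np.moveaxis(W,-1,0)
    near=(abs(x-.58)<.19)&(abs(y+.04)<.14)
    print(np.histogram(z[near],np.arange(-.006,.04,.003))[0])
    m=(near&(z>.010)).astype(np.uint8)
    l,lab,st,_=cv2.connectedComponentsWithStats(m); k=1+np.argmax(st[1:,4]); mm=lab==k
    lo=mm&(z<.03); print(n,lo.sum(),np.median(z[lo]))
    P=W[lo][:,:2]; 
    r=rect(P); print(r, cv2.boxPoints((tuple(r[0]*1000),r[1],r[2])).round())
    # bar: cylinder mid
    b=near&(z>.218)&(z<.25); B=W[b]; q=np.polyfit(B[:,1],B[:,0],1); print("bar",b.sum(),np.median(B,0),"yaw",-np.arctan(q[0]), B.min(0),B.max(0))
```

```text
[ 673 1561 1760 1054  557  355  398  712  616  256   69    5    8    9
   23]
top 2071 0.017635599842211525
(array([ 0.59245227, -0.02346904]), (190.7511444091797, 239.6798858642578), 87.0418930053711) [[ 468. -113.]
 [ 707. -125.]
 [ 717.   66.]
 [ 478.   78.]]
bar 184 [ 0.4783961  -0.05082765  0.22957879] yaw 0.1216052521198635 [ 0.46377512 -0.10964234  0.22183458] [0.49226438 0.01026937 0.23818159]
[ 147 1341 1880  871  631  381  247  693  751  131   19   18   19   17
   36]
scene 2016 0.017711845969395845
(array([5.73430054e-01, 5.52642822e-04]), (248.18409729003906, 229.977294921875), 7.9108805656433105) [[ 435.   97.]
 [ 466. -130.]
 [ 712.  -96.]
 [ 681.  132.]]
bar 201 [ 0.47598409 -0.046169    0.22959283] yaw 0.11631666707993656 [ 0.46353984 -0.11255219  0.21957392] [0.49162064 0.01129319 0.23610696]
```

Run:
```python
from rig import *
from h import *
from scipy.optimize import differential_evolution as DE
for n in ("top","scene"):
    f=np.load(n+".npz"); c=camera_params(n); W=cloud(f['d'],c['K'],c['rotation'],c['position'])
    z=cv2.medianBlur(np.nan_to_num(W[...,2]).astype(np.float32),5); x,y=W[...,0],W[...,1]
    near=(abs(x-.60)<.19)&(abs(y+.04)<.15)&(z<.03)
    X,Y,S=x[near],y[near],np.clip((z[near]-.0088)/.009,-1,1)
    def cost(p):
        dx,dy=X-p[0],Y-p[1]; c,s=np.cos(p[2]),np.sin(p[2]); u=c*dx+s*dy; v=-s*dx+c*dy
        sg=lambda t:1/(1+np.exp(-t/.001))
        return -(S*sg(u+.045)*sg(.17-u)*sg(v+.075)*sg(.075-v)).sum()
    r=DE(cost,[(.45,.65),(-.12,.04),(-.25,.25)],seed=1,tol=1e-6); print(n,r.x,r.fun)
    h=r.x; b=np.array([.476,-.048]); d=b-h[:2]; print("bar in base frame",np.cos(h[2])*d[0]+np.sin(h[2])*d[1],-np.sin(h[2])*d[0]+np.cos(h[2])*d[1])
```

```text
top [ 0.53236641 -0.04314641  0.1085466 ] -1835.3594277998088
bar in base frame -0.05656047656691883 0.001281347621757251
scene [ 0.53139607 -0.04291038  0.110603  ] -1425.5399259677063
bar in base frame -0.05561936120634702 0.0010559694898278496
```

```bash
cat >> h.py <<'E'
H=np.array([.532,-.043,.032]); YAW=.110
def base(u,v,z,H=H,yaw=YAW): # base-frame -> world
    c,s=np.cos(yaw),np.sin(yaw); return np.array([H[0]+c*u-s*v,H[1]+s*u+c*v,z])
def frame(y,z): y=np.array(y,float);z=np.array(z,float); return np.column_stack([np.cross(y,z),y,z])
def Rbar(sg,tilt=0,yaw=YAW): # closing dir across bar; tilt leans fingers forward (tool z to +u)
    c,s=np.cos(yaw),np.sin(yaw); C,S=np.cos(tilt),np.sin(tilt)
    return frame(sg*np.array([c*C,s*C,S]),[c*S,s*S,-C])
def barpos(q,H=H,yaw=YAW):
    a=.349-q # lean to robot
    return base(-.2*np.sin(a)-.002*np.cos(a),0,H[2]+.2*np.cos(a)-.002*np.sin(a),H,yaw)
def Rstone(sg,yaw,tilt=0): # closing dir along yaw's y axis
    c,s=np.cos(yaw),np.sin(yaw); C,S=np.cos(tilt),np.sin(tilt)
    return frame(sg*np.array([-s,c,0]),[c*S,s*S,-C])
E
python3 - <<'E'
from rig import *
from h import *
def t(n,p,R):
    q=inverse_kinematics(p,R); print(n,p.round(3),None if q is None else np.round(q,2))
up=np.array([0,0,.006])
for sg in (1,-1):
    t("above",barpos(.1)+[0,0,.15],Rbar(sg))
    for q in (.08,.35,.8,1.396): t(q,barpos(q)+up,Rbar(sg)); t("tilt .3",barpos(q)+up,Rbar(sg,.3))
# stone: closing along 50 side = angle 19.7deg  => x-axis; y-dir yaw = .344-pi/2
for sg in (1,-1):
    t("stone",np.array([.4805,.31,.025]),Rstone(sg,.344-np.pi/2)); t("stone up",np.array([.4805,.31,.25]),Rstone(sg,.344-np.pi/2))
    t("seat",base(.0695,0,.0837+.02),Rstone(sg,YAW,np.pi/6))
E
```

```text
above [ 0.481 -0.049  0.375] [ 0.65  0.11 -0.69  1.77  0.07  1.29  0.05]
0.08 [ 0.477 -0.049  0.23 ] [ 0.59  0.24 -0.66  1.98  0.18  0.97 -0.05]
tilt .3 [ 0.477 -0.049  0.23 ] [ 0.74  0.11 -0.74  2.16  0.07  0.61  0.08]
0.35 [ 0.53  -0.043  0.238] [ 0.54  0.32 -0.66  1.87  0.23  1.03 -0.1 ]
tilt .3 [ 0.53  -0.043  0.238] [ 0.66  0.2  -0.71  2.05  0.17  0.65 -0.04]
0.8 [ 0.617 -0.034  0.219] [ 0.47  0.49 -0.67  1.69  0.34  1.08 -0.2 ]
tilt .3 [ 0.617 -0.034  0.219] [ 0.52  0.37 -0.65  1.89  0.33  0.67 -0.19]
1.396 [ 0.703 -0.024  0.14 ] [ 0.41  0.72 -0.68  1.54  0.5   1.06 -0.29]
tilt .3 [ 0.703 -0.024  0.14 ] [ 0.46  0.61 -0.67  1.76  0.6   0.65 -0.39]
above [ 0.481 -0.049  0.375] None
0.08 [ 0.477 -0.049  0.23 ] [-0.91  0.3   1.13  2.06 -0.33  0.98 -2.64]
tilt .3 [ 0.477 -0.049  0.23 ] None
0.35 [ 0.53  -0.043  0.238] [-0.85  0.42  1.12  1.94 -0.44  1.06 -2.57]
tilt .3 [ 0.53  -0.043  0.238] [-0.96  0.23  1.15  2.12 -0.46  0.68 -2.56]
0.8 [ 0.617 -0.034  0.219] [-0.75  0.64  1.11  1.76 -0.63  1.15 -2.47]
tilt .3 [ 0.617 -0.034  0.219] [-0.83  0.49  1.12  1.96 -0.78  0.79 -2.34]
1.396 [ 0.703 -0.024  0.14 ] [-0.66  0.89  1.11  1.61 -0.85  1.19 -2.4 ]
tilt .3 [ 0.703 -0.024  0.14 ] [-0.63  0.69  0.91  1.82 -0.93  0.75 -2.28]
stone [0.48  0.31  0.025] [-0.08  0.75 -0.77  1.92  0.74  0.78 -0.94]
stone up [0.48 0.31 0.25] [ 0.09  0.49 -1.    1.75  0.45  1.15 -0.7 ]
seat [ 0.601 -0.035  0.104] [ 0.67  0.55 -0.81  2.15  1.44  0.31  0.37]
stone [0.48  0.31  0.025] [ 0.14  0.99 -1.19  1.91  1.08  1.07  1.96]
stone up [0.48 0.31 0.25] [ 0.18  0.57 -1.17  1.75  0.56  1.21  2.34]
seat [ 0.601 -0.035  0.104] None
```

Run:
```python
from rig import *
from h import *
s=sense(); move_l(s['position']+[0,0,.12],feed=.2)
movep(barpos(.08)+[0,0,.125],Rbar(1)); command_gripper(.06,30)
s=sense(); p,d=camera("wrist"); c=camera_params("wrist"); T=c["tool_from_camera"]
R=s['tcp_rot']@T[:3,:3]; t=s['position']+s['tcp_rot']@T[:3,3]
W=cloud(d,c['K'],R,t); cv2.imwrite("pics/w1.png",p[:,:,::-1]); np.savez("w1.npz",p=p,W=W)
print(s['time_s'],s['position'],s['finger_gap'])
# in base frame
x=W-np.array([H[0],H[1],0]); C,S=np.cos(YAW),np.sin(YAW); U=C*x[...,0]+S*x[...,1]; V=-S*x[...,0]+C*x[...,1]; Z=W[...,2]
m=(abs(V)<.04)&(abs(U)<.1)&(Z>.205)&(Z<.25)
print(m.sum(),"U",np.percentile(U[m],[2,50,98]),"Z",np.percentile(Z[m],[2,50,98]),"slope",np.polyfit(V[m],U[m],1))
m=(abs(U+.055)<.02)&(Z>.215)&(Z<.25); print("V ext",np.percentile(V[m],[1,99]))
```

```text
3.4583 [ 0.47726901 -0.04923498  0.34925127] 0.06015804537369564
1457 U [-0.05946104 -0.05391288 -0.04823046] Z [0.22576734 0.22943636 0.23122903] slope [-0.01653178 -0.05392797]
V ext [-0.05993843  0.06019219]
```

View pics/w1.png

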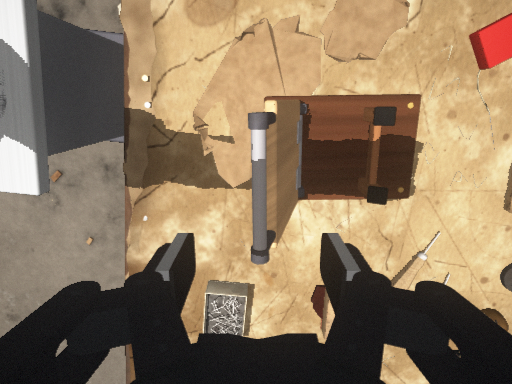

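The bar is grey, upright in the wrist picture from (258,120) to (260,258). Its centre lies at u = -54 mm, z = 225 mm, mid-width, and it's turned about 0.016 rad more than assumed. I'll grip it and swing.

```bash
sed -i 's/YAW=.110/YAW=.120/' h.py
python3 - <<'E'
from rig import *
from h import *
b=base(-.0539,0,.225); R=Rbar(1)
move_l(b+[0,0,.04],R,feed=.2)
print(move_l(b+[0,0,.006],feed=.08,until_force=10))
command_gripper(0,35); s=sense(); print(s['time_s'],s['finger_gap'],s['gripper_force'],s['wrist_force'],s['position']-b)
q0=.349-(np.arcsin((.0539-.002)/.2)); print("q0",q0)
off=s['position']-barpos(q0); print("off",off)
off0=off.copy()
qs=np.linspace(q0,1.34,11)[1:]
for i,q in enumerate(qs):
    hit=move_l(barpos(q)+off0*np.array([0,0,1]),feed=.09,until_force=25)
    s=sense(); print(round(q,2),hit,s['wrist_force'].round(1),s['finger_gap'].round(4),round(s['time_s'],2))
    if hit: break
p,d=camera("scene"); cv2.imwrite("pics/s2.png",p[100:300,180:400,::-1])
E
```

```text
False
5.1583 0.010496474917156287 34.08157825469971 [-0.83274727 -1.06701108  3.28676204] [ 1.09995950e-04 -2.07957993e-05  6.36840647e-03]
q0 0.08649556916029383
off [ 4.19748733e-05 -2.89977357e-05  6.73878493e-03]Traceback (most recent call last):
  File "<stdin>", line 13, in <module>
AttributeError: 'float' object has no attribute 'round'
```

Run:
```python
from rig import *
from h import *
o=np.array([0,0,.0067])
for q in np.linspace(.212,1.34,10)[0:]:
    hit=move_l(barpos(q)+o,feed=.09,until_force=25)
    s=sense(); print(round(q,2),hit,s['wrist_force'].round(1),round(s['finger_gap'],4),round(s['time_s'],2))
    if hit: break
p,d=camera("scene"); cv2.imwrite("pics/s2.png",cv2.resize(p[100:300,180:400,::-1],None,fx=2,fy=2))
```

```text
0.21 False [-0.9  0.   6.4] 0.0104 5.84
0.34 False [-1.  -1.1  3.9] 0.0111 6.27
0.46 False [-1.3  0.8  2.8] 0.0104 6.69
0.59 False [-0.1 -0.6  1.5] 0.011 7.12
0.71 False [ 0.3  1.8 -0.1] 0.0106 7.54
0.84 False [0.2 1.8 1.2] 0.0105 7.97
0.96 False [ 0.8  3.2 -0.1] 0.0106 8.39
1.09 False [ 0.4  2.9 -0.5] 0.0104 8.82
1.21 False [ 0.2  2.7 -0.6] 0.0104 9.24
1.34 False [ 0.9  3.8 -0.9] 0.0107 9.67
```

View pics/s2.png

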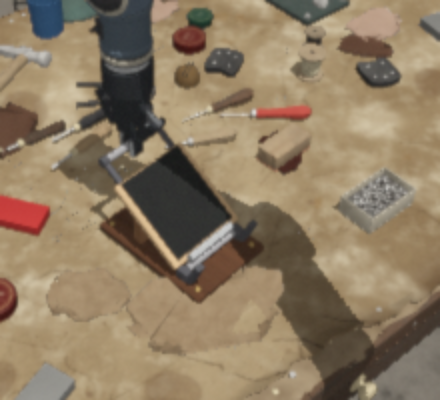

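Run:
```python
from rig import *
from h import *
o=np.array([0,0,.0067])
for q in np.arange(1.36,1.47,.015):
    hit=move_l(barpos(q)+o,feed=.03,until_force=8)
    s=sense(); print(round(q,3),hit,s['wrist_force'].round(1),s['position'].round(4))
    if hit: break
sleep(.2); command_gripper(.032); s=sense(); print(s['finger_gap'],s['wrist_force'])
move_l(s['position']+[0,0,.10],feed=.15); 
# view over board from above, for measurement
movep(base(.06,0,.36),Rbar(1))
s=sense(); p,d=camera("wrist"); c=camera_params("wrist"); T=c["tool_from_camera"]
W=cloud(d,c['K'],s['tcp_rot']@T[:3,:3],s['position']+s['tcp_rot']@T[:3,3]); cv2.imwrite("pics/w2.png",p[:,:,::-1]); np.savez("w2.npz",p=p,W=W); print(s['time_s'])
x=W-np.array([H[0],H[1],0]); C,S=np.cos(YAW),np.sin(YAW); U=C*x[...,0]+S*x[...,1]; V=-S*x[...,0]+C*x[...,1]; Z=W[...,2]
dark=p.max(-1)<60
m=dark&(abs(V)<.06)&(U>.05)&(U<.13)&(Z>.05)&(Z<.15)
a=np.polyfit(U[m],Z[m],1); print(m.sum(),"slope deg",np.degrees(np.arctan(a[0])),"z at .0695",np.polyval(a,.0695))
b=(abs(V)<.035)&(abs(U-.172)<.03)&(Z>.115)&(Z<.16); print("bar",np.median(U[b]),np.percentile(Z[b],[50,98]),np.polyfit(V[b],U[b],1))
for u in (.04,.08,.12):
    k=(abs(U-u)<.004)&(Z>np.polyval(a,u)-.012)&(Z<np.polyval(a,u)+.012); print(u,"V edges",np.percentile(V[k],[.5,99.5]))
# lip profile along U at mid-width
for u in np.arange(-.02,.05,.004):
    k=(abs(U-u)<.002)&(abs(V)<.03); print(round(u,3),np.median(Z[k]).round(4),p[k].mean(0).round() if k.any() else 0)
```

```text
1.36 False [ 1.6  3.  -1.1] [ 0.6992 -0.0227  0.1465]
1.375 False [-0.2  4.  -1.2] [ 0.7008 -0.0226  0.1439]
1.39 False [-0.5  3.7  0.1] [ 0.7023 -0.0224  0.1413]
1.405 False [-6.8  2.6  9.9] [ 0.7028 -0.0223  0.1404]
1.42 False [-14.7   1.2  22.2] [ 0.7029 -0.0223  0.1402]
1.435 False [-23.2   0.6  34.6] [ 0.7031 -0.0222  0.14  ]
1.45 False [-30.3   0.1  43.3] [ 0.7032 -0.0223  0.1387]
1.465 False [-36.7  -1.3  55.2] [ 0.7033 -0.0223  0.1384]
0.031889748961717715 [-0.00844131  0.16246032 -0.44685555]
13.8417
5586 slope deg 29.990588450383814 z at .0695 0.08357786565653097
bar 0.17022543703518866 [0.13840552 0.14042974] [-0.00379434  0.17057897]
0.04 V edges [-0.0676572   0.06973839]
0.08 V edges [-0.06805199  0.06973984]
0.12 V edges [-0.06818709  0.06974134]
-0.02 0.0177 [121.  76.  52.]
-0.016 0.0176 [118.  74.  51.]
-0.012 0.0178 [134.  98.  79.]
-0.008 nan 0
-0.004 0.055 [205. 202. 200.]
0.0 0.4118 [96. 95. 95.]
0.004 0.4122 [42. 41. 42.]
0.008 0.4104 [36. 35. 34.]
0.012 0.4111 [27. 25. 25.]
0.016 0.4027 [27. 26. 25.]
0.02 0.3916 [33. 31. 29.]
0.024 0.3886 [34. 32. 30.]
0.028 0.3855 [35. 32. 31.]
0.032 0.3623 [43. 37. 33.]
0.036 0.3899 [38. 35. 33.]
0.04 0.4068 [42. 40. 39.]
0.044 0.4035 [36. 32. 29.]
0.048 0.4181 [27. 25. 25.]
  return _methods._mean(a, axis=axis, dtype=dtype,
  ret = ret.dtype.type(ret / rcount)
```

View pics/w2.png

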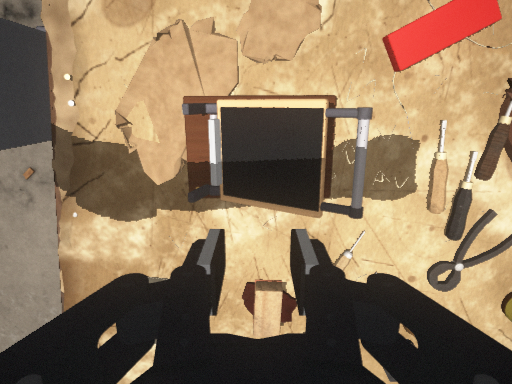

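The board lies lowered on its props (black face from (220,105) to (325,210), bar at x≈360). The slope measures 30.0° and the seat height is as predicted. Next is the stone.

Run:
```python
from rig import *
from h import *
command_gripper(.08,60)
R=Rstone(1,.344-np.pi/2)
movep(np.array([.4805,.31,.17]),R)
s=sense(); p,d=camera("wrist"); c=camera_params("wrist"); T=c["tool_from_camera"]
W=cloud(d,c['K'],s['tcp_rot']@T[:3,:3],s['position']+s['tcp_rot']@T[:3,3])
Z=W[...,2]; m=((Z>.013)&(Z<.035)&(np.hypot(W[...,0]-.48,W[...,1]-.31)<.11)&(p.astype(int).max(-1)-p.min(-1)<30)).astype(np.uint8)
m=cv2.morphologyEx(m,cv2.MORPH_OPEN,np.ones((5,5))); l,lab,st,_=cv2.connectedComponentsWithStats(m); k=1+np.argmax(st[1:,4]); r=rect(W[lab==k][:,:2]); print(r,st[k])
c,sz,a=r
if sz[0]>sz[1]: a-=90; sz=sz[::-1]
ok=abs(sz[0]-50)<4 and abs(sz[1]-140)<5; print(ok,a)
if not ok: c=np.array([.4805,.31]); a=19.7
R=Rstone(1,np.radians(a)-np.pi/2)
move_l([*c,.06],R,feed=.15)
hit=move_l([*c,.016],feed=.03,until_force=6); s=sense(); print(hit,s['position'],s['wrist_force'])
move_l(s['position']+[0,0,.0025],feed=.03)
command_gripper(0,70); sleep(.1); s=sense(); print(s['finger_gap'],s['gripper_force'],s['position'],s['wrist_force'],s['time_s'])
np.save("grasp.npy",np.array([*c,a,s['position'][2]]))
```

```text
(array([0.48106805, 0.31196057]), (49.864871978759766, 138.6180419921875), 19.267993927001953) [ 228   96   61  156 8878]
True 19.267993927001953
False [0.48115827 0.31205731 0.01618736] [0.5839646  0.14900555 0.20825572]
0.04858269716193542 83.53100545624102 [0.48239598 0.31363002 0.02231676] [-1.9286348  -4.12891568 23.95388233] 19.2167
```

Run:
```python
from rig import *
from h import *
g=np.load("grasp.npy")
command_gripper(.058); move_l([g[0],g[1],.0255],feed=.05); command_gripper(0,70); sleep(.1)
s=sense(); print(s['finger_gap'],s['gripper_force'],s['position'],s['wrist_force'])
zg=s['position'][2]; np.save("zg.npy",zg)
p0=s['position']; move_l(p0+[0,0,.03],feed=.1); s=sense(); print(s['finger_gap'],s['wrist_force'],s['ft_torque'])
move_l(p0+[0,0,.22],feed=.2)
# hover above seat
n=np.array([-np.sin(np.pi/6),np.cos(np.pi/6)])
def tcp(dx,h): # stone offset up the slope from seat, underside height above face
    u=(.086+dx)*np.cos(np.pi/6)-(.010+h+zg)*.5; z=.032+(.086+dx)*.5+(.010+h+zg)*np.cos(np.pi/6)
    return base(u,.0008,z)
R=Rstone(1,YAW,np.pi/6)
movep(tcp(.012,.12),R)
s=sense(); print(s['time_s'],s['position'],s['finger_gap'],s['wrist_force'])
p,d=camera("wrist"); cv2.imwrite("pics/w3.png",p[:,:,::-1]); np.savez("w3.npz",p=p,d=d,P=s['position'],R=s['tcp_rot'])
```

```text
0.0486417003221106 74.02847528457642 [0.48132027 0.3120392  0.02580118] [ 0.09215777 -0.76245749  5.61467525]
0.0484646500448904 [ 0.57920095 -1.13831344 -2.56226707] [ 0.02545691  0.02279752 -0.00298079]
23.3 [ 0.53902419 -0.0406334   0.21600561] 0.04816433260061722 [ 0.35975758 -0.45632108 -2.80572756]
```

View pics/w3.png

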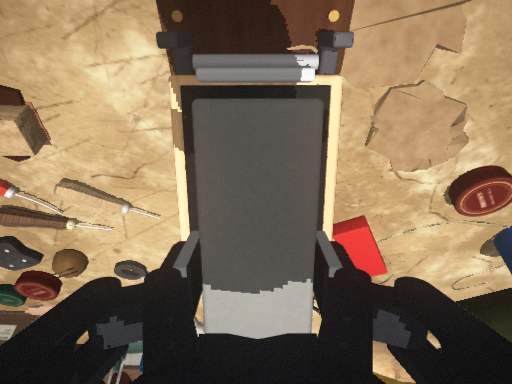

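```bash
cat > place.py <<'E'
from rig import *
from h import *
zg=float(np.load("zg.npy")); C,S=np.cos(np.pi/6),.5
def tcp(dx,h):
    u=(.086+dx)*C-(.010+h+zg)*S; z=.032+(.086+dx)*S+(.010+h+zg)*C
    return base(u,.0008,z)
def inv(P):
    u=np.dot(P[:2]-H[:2],[np.cos(YAW),np.sin(YAW)]); z=P[2]-.032
    return u*C+z*S-.086, -u*S+z*C-.010-zg
def rep(t):
    s=sense(); f=s['wrist_force']; uf=np.dot(f[:2],[np.cos(YAW),np.sin(YAW)])
    print(t,"dx,h mm",np.round(np.array(inv(s['position']))*1e3,2),"F along/normal",round(uf*C+f[2]*S,1),round(-uf*S+f[2]*C,1),"gap",round(s['finger_gap'],4),"t",round(s['time_s'],2))
E
python3 - <<'E'
from place import *
move_l(tcp(.010,.03),feed=.15); rep("hover")
print(move_l(tcp(.010,.004),feed=.04,until_force=8)); rep("near")
print(move_l(tcp(-.008,.004),feed=.012,until_force=6)); rep("lip")
E
```

```text
hover dx,h mm [10.34 29.95] F along/normal -0.9 -2.5 gap 0.0485 t 24.2
False
near dx,h mm [10.23  4.29] F along/normal -1.7 -2.3 gap 0.0485 t 25.0
True
lip dx,h mm [-0.53  4.1 ] F along/normal 2.3 -1.4 gap 0.0483 t 26.02
```

Run:
```python
from place import *
dx,_=inv(sense()['position'])
hit=move_l(tcp(dx-.0003,-.004),feed=.012,until_force=8); rep(f"down {hit}")
sleep(.2); rep("settle")
p,d=camera("wrist"); cv2.imwrite("pics/w4.png",p[:,:,::-1])
```

```text
down True dx,h mm [-0.49  0.07] F along/normal 0.6 5.7 gap 0.0487 t 26.45
settle dx,h mm [-0.5   0.09] F along/normal 0.7 5.6 gap 0.0489 t 26.65
```

Run:
```python
from place import *
command_gripper(.07); rep("open")
dx,h=inv(sense()['position']); move_l(tcp(dx,h+.13),feed=.12); rep("up")
s=sense(); p,d=camera("wrist"); c=camera_params("wrist"); T=c["tool_from_camera"]; cv2.imwrite("pics/w5.png",p[:,:,::-1])
W=cloud(d,c['K'],s['tcp_rot']@T[:3,:3],s['position']+s['tcp_rot']@T[:3,3])
x=W-H; cy,sy=np.cos(YAW),np.sin(YAW); u=cy*x[...,0]+sy*x[...,1]; v=-sy*x[...,0]+cy*x[...,1]; z=x[...,2]
X=u*C+z*S; N=-u*S+z*C-.010
m=((X>0.01)&(X<.17)&(abs(v)<.05)&(N>.015)&(N<.03)).astype(np.uint8); m=cv2.morphologyEx(m,cv2.MORPH_OPEN,np.ones((5,5)))>0
print("stone X,v:",rect(np.stack([X[m],v[m]],-1)),"N",np.percentile(N[m],[5,50,95]),np.linalg.lstsq(np.c_[X[m],v[m],np.ones(m.sum())],N[m],rcond=None)[0])
```

```text
open dx,h mm [-0.34 -0.17] F along/normal -0.2 -0.7 gap 0.0699 t 27.04
up dx,h mm [ -0.61 129.58] F along/normal -0.3 0.8 gap 0.0702 t 28.27
stone X,v: (array([0.08559267, 0.0017721 ]), (139.40435791015625, 50.198097229003906), 0.17433996498584747) N [0.02081057 0.02200472 0.02310703] [0.00094066 0.00157763 0.02190971]
```

View pics/w5.png

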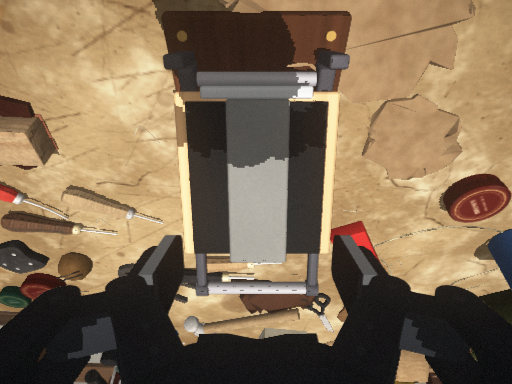

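The stone lies from (228,97) to (288,262) on the black face. It's flat, straight to 0.2°, about 1 mm off the middle line, and its end touches the lip at y≈97. The gripper is clear of everything.

```bash
python3 -c "
from rig import *
sleep(.3); print(finish_job())"
```

```text
the job is handed in; nothing more can be done
None
```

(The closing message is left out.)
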